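# Flip up the loupe and pass the module

## Task

Inspection of the module on the sloping stand is finished: flip the magnifier up by its orange handle until it snaps over to its raised stop, and leave it up. Then lift the module straight out of its cradle and set it down gently, not dropped, flat and right way up on the floor of the blue tray. Leave everything else where it is.

Things in the scene. Friction and masses are not known exactly. Their poses are not given: they have to be found in the camera images.
- loupe (a joint): Angle of the magnifier (glass in a black ring 104 mm wide, 12 thick; orange handle; 0.16 kg). 0 = lowered over the module, parallel to the slope, 14 mm above it; 2.62 rad = raised stop, leaning away from the robot. An over-centre spring holds it at both: let go below the snap point (about 1.4) it falls back, beyond it springs on to 2.62. It resists with 3 N at the handle at 0, none at the snap point.
- loupe_handle (a point): Grip point in the orange handle, 167 mm from the hinge axis, moving with the magnifier. The blade is 12 mm thick (along the hinge axis), 24 mm deep (square to the flap) and reaches 20 mm further out and 30 mm inwards. Pinched across the 12 mm from above or tilted like the slope it can pivot in the fingers as the flap turns. At joint 0: x up the slope to the hinge, y along the axis, z square to the slope.
- loupe_hinge (a point): Middle of the hinge axis at the slope's high end, 154 mm above the table; axis level, along the stand's y. At joint angle q the handle point is offset from here, in the stand's frame, by 167 mm x (cos(205 deg - q), 0, sin(205 deg - q)): it swings up from the robot side and over, away from the robot. Hinge posts 75 mm high off the plate, 49 to 59 mm either side.
- stand: Fixed inspection stand, 190 x 130 mm, carrying a plate that slopes up along +x at 25 deg (low edge towards the robot). Origin at table level under the plate's middle; x level towards the high end, y left, z up. The plate carries the module's cradle: pedestal, low-end lip (26 mm high) and four corner guides.
- cradle (a point): Middle of the pedestal's top (12 mm off the plate, 34 mm wide) where the module's underside rests; axes as the stand's. The corner guides, 44 mm high off the plate, clear the module's long sides by 3 mm and leave a 50 mm gap for fingers in the middle of each. They stand square to the slope, so fingers go in and the module comes out square to it: tool tilted 25 deg, body leaning to the robot.
- module: The finished electronic module: black block with a green circuit face on top and a brass strip at one end, 110 x 50 x 34 mm, 0.17 to 0.34 kg. Origin at the centre of its underside; x along its 110 mm length, y across its 50 mm width, z out of its green face. It starts in the cradle, length up the slope (so pitch -25 deg), green face up.
- tray_blue: Blue open tray, fixed, 190 x 140 mm and 24 mm high, walls and floor 5 mm thick; origin at the centre of its underside, x along its 190 mm, z up. Empty. The module belongs on its floor.
- tray_red: Red open tray, fixed, same size, with a rejected module in it. Not to be used. The two trays stand left and right of the stand, in either order.
- reject_module: Rejected module, like the other, lying in the red tray. Leave alone. Origin at the centre of its underside.
- mouse: White computer mouse, 105 x 60 x 32 mm, behind on the table. Leave alone.
- screwdriver: Screwdriver with a red handle lying on the table. Leave alone.
- cleaner: Small bottle of lens cleaner, 48 mm across, 110 mm high, on the table. Leave alone.
Mind the look-alikes: they are no part of the job. Of the things shaped like the tray_blue, the blue one is meant.

How it is judged (in metres and radians):
On the way, in this order (a step that is already met when the one before it is completed fails the run):
1. the magnifier has sprung to its raised stop (value of joint loupe above 2.45 rad), for 0.2 s.
2. the module is lifted out of the cradle, the magnifier still raised (value of joint loupe above 2.45 rad and distance between module and cradle above 0.06 m), for 0.1 s.
At the end, for the whole second after the job is handed in: The magnifier is at its raised stop (joint above 2.45 rad), and the module lies at rest inside the blue tray, flat on its floor (underside within 4 mm of the floor, within 0.1 rad of level), green face up (value of joint loupe above 2.45 rad and x of module in the frame of tray_blue between -0.09 and 0.09 m and y of module in the frame of tray_blue between -0.065 and 0.065 m and z of module in the frame of tray_blue below 0.009 m and angle between module's own z axis and vertical below 0.1 rad and linear speed of module below 0.02 m/s); the robot touches nothing.
It fails at once if the module is dropped or thrown: it moves faster than 0.7 m/s (a fall of about 25 mm) while no finger touches it (contact force between module and the fingers below 0.02 N and linear speed of module above 0.7 m/s).
It fails at once if the rejected module is shifted by more than 30 mm (distance of reject_module from where it was at the start of the episode above 0.03 m).
It fails at once if the mouse is shifted by more than 30 mm (distance of mouse from where it was at the start of the episode above 0.03 m).
It fails at once if the screwdriver is shifted by more than 30 mm (distance of screwdriver from where it was at the start of the episode above 0.03 m).
It fails at once if the bottle is shifted by more than 30 mm (distance of cleaner from where it was at the start of the episode above 0.03 m).
It also fails if it takes over 56 s, if anything falls off the work surface, if the arm or the gripper's body presses on something with over 40 N, if the wrist force passes 120 N, or if a joint passes its speed limit or range.

## Robot

A 6-joint arm with a two-finger parallel gripper is mounted at the origin on the work surface. World frame = base frame: x ahead of the robot, y to its left, z up, the work surface at z = 0. Lengths are in m, angles in degrees, forces in N, time in s.
With the tool pointing down it reaches from about 0.3 to 0.85 m from the base axis. Payload 4.2 kg.
Tool frame: the origin (TCP) lies at the very end of the fingers, on their centre line; the grasp point (between the pads) lies 19 mm behind it (arm.grasp_offset is the y of the grasp point in the tool frame, in m); y points along the fingers, z is the direction in which the jaws open and shut, and the axes are right-handed (so a half turn about y gives the same grasp; the last joint's range is limited). The gripper opens to 91 mm and grips with 3 to 60 N. Pads are 32 mm wide; open, the fingers measure 118 mm over their backs; the gripper's body (76 mm by 178 mm) begins 60 mm behind the grasp point.
Start: joints at [64.057, 18.312, 89.639, -0, 72.044, -1.146], TCP at [0.241, 0.522, 0.214] pointing down, gripper open.
Joint ranges: [-177.97, 177.97], [-48.28, 115.42], [12.27, 149.76], [-77.06, 257.06], [2.81, 150.46], [-146.56, 146.56]. Speed limits (degrees/s): [147.25, 147.25, 180, 180, 180, 180].

## Interface

Orientations are given as [roll, pitch, yaw] about the fixed x, y, z axes, in that order (R = Rz(yaw) Ry(pitch) Rx(roll)).
In Python, from bench import arm, eyes gives the robot as it stands. The module is installed in compiled form; this text tells all that it offers.
- The arm moves only by the shell command python3 -m pendant 'ROWS' [FORCE]. ROWS is JSON, one flat list of numbers, 7 for each row, row after row: the shift along the world's x, y, z in m, then the turn, a rotation vector about the world's x, y, z in degrees, then the closure in counts, from 0 (fully open) to 255 (shut). A call has exactly 10 rows; each row is the pose to reach, as a shift and turn from the pose commanded when the call began; what a row does not reach only later rows make up. A row lasts 1/12 s, in which the tool goes at most 41.7 mm and 7.16 degrees, less where a joint would pass 70% of its speed; a pose out of reach is approached as far as the arm can. A call with a gripper value outside its range is refused whole. The fingers move at their own pace and stop on an object; FORCE is the grip in N (left out, the last holds). Time passes only in rows, so rows that repeat a pose let the fingers close, or fill a call up. It gives the time, the measured TCP pose, the force and the opening at its end, in the units of the state.
- arm.get_state(): the state, without advancing time (a new reading comes with each control period).
- eyes.grab_frame(name): name is "scene" or "top" or "wrist"; returns a dict with "img" (400x640x3 uint8, red, green, blue), "mtx" (3x3 intrinsics, pixels), "k1" (the pictures are not rectified: a ray, as slopes to the right and down, at radius r is drawn at 1 + k1 r^2 times it, then the intrinsics apply), "extrinsics" (4x4, takes a point from camera to world coordinates). Camera axes: x right, y up, looking along -z (the intrinsics and any distortion apply to the point x, -y, -z); pixel columns grow to the right and rows downward; lengths in m; the calibration is good to about 2 mm. A picture is of the moment at which its call begins. There is no depth.
- arm.job_done(): hands the job in, once; it reports no verdict.
The state is a dict: "t": time; "q": joint angles; "dq": joint speeds; "joint_torque": joint torques, N m; "tool_pos": TCP position; "eef_rot": TCP orientation; "contact_force": force on the tool from outside, world axes, zero at the start; "moment": the same for the moment, N m; "finger_gap": opening from 0.0 (shut) to 1.0 (fully open).
Only numpy, scipy, OpenCV 4.12 (cv2) and the standard library are available. Lean on these libraries where they do the work, as an engineer would, in place of code of your own. Each camera call takes 0.05 s, during which the arm holds its last target.

## Working session

There is one attempt and no reset: what is moved stays moved. The work goes in short steps, Python scripts to look and compute and a shell command to move; the robot and the scene stay as the last step left them, time stands still between calls to the robot, and variables do not carry over. Pictures are saved under pics/ and viewed, and the job is handed in when it is done.

```bash
mkdir -p pics; python3 - <<'E'
from bench import arm, eyes
import cv2
print(arm.get_state(), arm.grasp_offset)
for n in ["scene","top","wrist"]:
    f=eyes.grab_frame(n); cv2.imwrite(f"pics/a_{n}.png",f["img"][:,:,::-1]); print(n,f["mtx"].tolist(),f["k1"],f["extrinsics"].round(4).tolist())
E
```

```text
{'t': 0.0, 'q': array([ 6.40557752e+01,  1.83525331e+01,  8.97064339e+01, -1.54670508e-03,
        7.20422781e+01, -1.14484757e+00]), 'dq': array([ 0.01554263,  0.01334467,  0.03946265, -0.00906414,  0.03002988,
        0.00273117]), 'joint_torque': array([-1.25843559e-03, -4.12445927e+01, -2.31978571e+01,  7.27015338e-02,
        4.52915090e-02, -1.28211072e-04]), 'tool_pos': array([0.2409594 , 0.5215293 , 0.21311114]), 'eef_rot': array([-9.01012542e+01,  5.52660664e-04, -2.47988996e+01]), 'contact_force': array([0.1719276 , 0.20266847, 0.67659951]), 'moment': array([-0.02669621, -0.0602591 ,  0.02711535]), 'finger_gap': 0.9962330114115323} -0.0188
scene [[496.2216336510565, 0.0, 320.163209475295], [0.0, 496.2216336510565, 206.90595675113556], [0.0, 0.0, 1.0]] -0.14838643098059381 [[0.1763, -0.6808, 0.7109, 1.4554], [0.9843, 0.1213, -0.1279, -0.071], [0.0009, 0.7224, 0.6915, 1.0886], [0.0, 0.0, 0.0, 1.0]]
top [[384.54706998414906, 0.0, 318.411188137043], [0.0, 384.54706998414906, 203.38611759871256], [0.0, 0.0, 1.0]] 0.0037939172164638364 [[0.0252, 0.9965, -0.0791, 0.3603], [-0.9997, 0.0255, 0.0034, 0.1137], [0.0054, 0.079, 0.9969, 1.3062], [0.0, 0.0, 0.0, 1.0]]
wrist [[341.72750386075677, 0.0, 313.7801299383628], [0.0, 341.72750386075677, 197.66236048425526], [0.0, 0.0, 1.0]] -0.029950990917558155 [[0.4192, -0.8772, -0.2341, 0.1753], [0.9079, 0.4044, 0.1103, 0.5523], [-0.0021, -0.2588, 0.9659, 0.3832], [0.0, 0.0, 0.0, 1.0]]
```

View pics/a_scene.png

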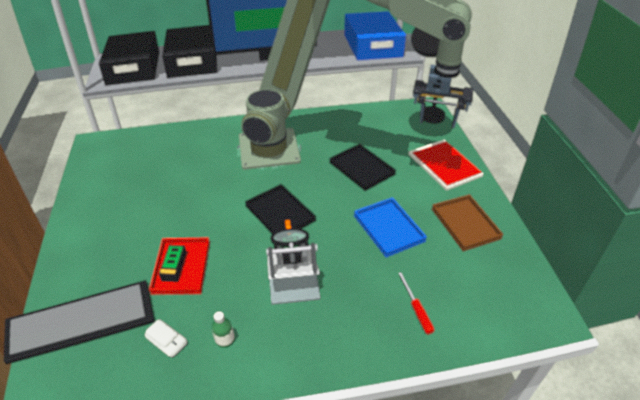

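View pics/a_top.png

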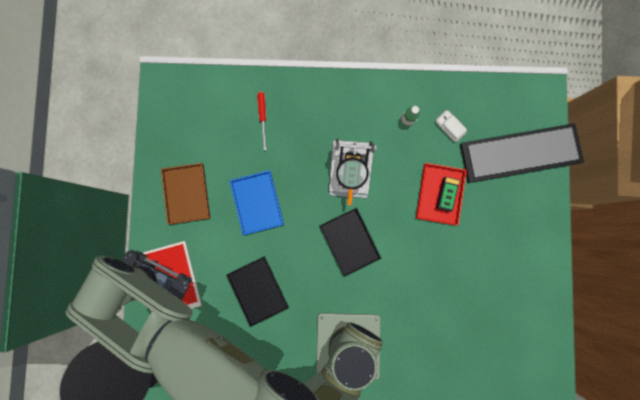

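View pics/a_wrist.png

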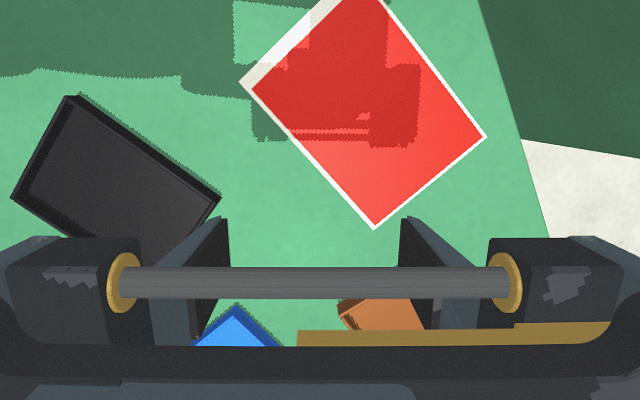

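```bash
cat > h.py <<'E'
import numpy as np, cv2
from bench import arm, eyes
def ray(f,u,v):
    K=f["mtx"]; p=np.array([(u-K[0,2])/K[0,0],(v-K[1,2])/K[1,1]])
    s=p.copy()
    for _ in range(30): s=p/(1+f["k1"]*(s@s))
    E=f["extrinsics"]; d=E[:3,:3]@np.array([s[0],-s[1],-1.]); return E[:3,3],d
def onz(f,u,v,z):
    o,d=ray(f,u,v); return o+d*(z-o[2])/d[2]
def proj(f,P):
    P=np.atleast_2d(P); E=f["extrinsics"]; c=(P-E[:3,3])@E[:3,:3]
    s=np.stack([c[:,0]/-c[:,2],-c[:,1]/-c[:,2]],1); r=(s**2).sum(1,keepdims=True)
    s=s*(1+f["k1"]*r); K=f["mtx"]; return s*[K[0,0],K[1,1]]+[K[0,2],K[1,2]]
def tri(*o):
    A=np.zeros((3,3));b=np.zeros(3)
    for f,u,v in o:
        c,d=ray(f,u,v); d=d/np.linalg.norm(d); M=np.eye(3)-np.outer(d,d); A+=M;b+=M@c
    return np.linalg.solve(A,b)
def crop(f,x0,y0,x1,y1,s,name):
    cv2.imwrite(name,cv2.resize(f["img"][y0:y1,x0:x1,::-1],None,fx=s,fy=s,interpolation=cv2.INTER_CUBIC))
E
python3 - <<'E'
from h import *
f=eyes.grab_frame("top"); g=eyes.grab_frame("scene")
crop(f,220,120,400,240,4,"pics/b_top.png")
crop(g,220,190,440,330,3.6,"pics/b_scene.png")
E
```

```text
(no output)
```

View pics/b_top.png

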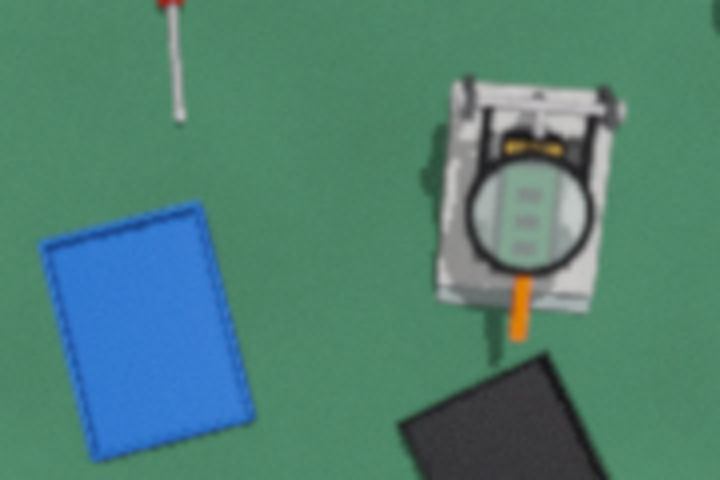

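View pics/b_scene.png

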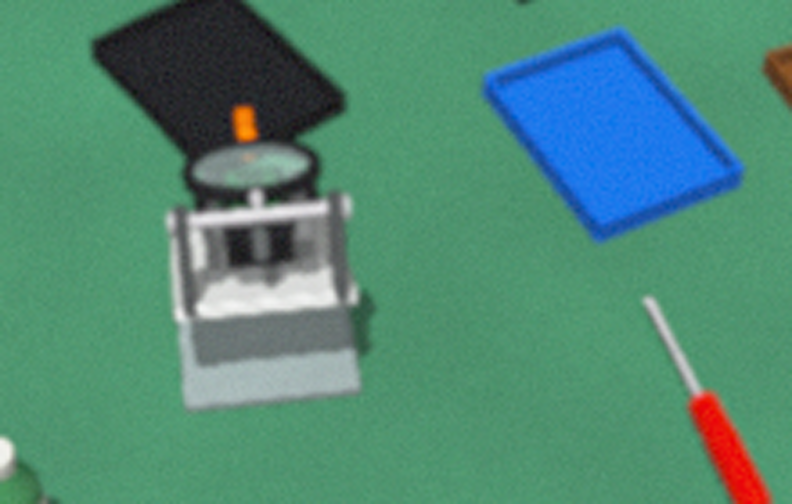

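```bash
python3 - <<'E'
from h import *
from scipy.optimize import least_squares
f=eyes.grab_frame("top"); g=eyes.grab_frame("scene")
def orange(im,x0,y0,x1,y1):
    h=cv2.cvtColor(im,cv2.COLOR_RGB2HSV); m=(h[...,0]>8)&(h[...,0]<20)&(h[...,1]>180)&(h[...,2]>150)
    M=np.zeros_like(m);M[y0:y1,x0:x1]=m[y0:y1,x0:x1]; ys,xs=np.nonzero(M); return xs.mean(),ys.mean(),xs.min(),xs.max(),ys.min(),ys.max()
ot=orange(f["img"],335,185,365,215); os_=orange(g["img"],275,210,300,235); print(ot,os_)
a,b=onz(f,337,144.25,.154),onz(f,373,147,.154); print("bar top",a,b)
a2,b2=onz(g,267.8,250.3,.154),onz(g,317.2,246.9,.154); print("bar scene",a2,b2)
for (A,B) in((a,b),(b2,a2)):
    d=A-B if A[1]>B[1] else B-A; print("mid",(A+B)/2,"yaw",np.degrees(np.arctan2(-d[0],d[1])),np.linalg.norm(d))
print("handle z.09", onz(f,*ot[:2],.09), onz(g,*os_[:2],.09), tri((f,*ot[:2]),(g,*os_[:2])))
# stand base front edge corners (plate)
C=[(437,300),(588,310),(452,83),(612,92)]
# blue tray rim corners
T=[(40,241),(202,203),(256,420),(96,461)]
P=np.array([onz(f,220+u/4,120+v/4,.024) for u,v in T]); print(P, P.mean(0))
print(np.linalg.norm(P-np.roll(P,-1,0),axis=1), [np.degrees(np.arctan2(*(P[i]-P[j])[[1,0]])) for i,j in((0,3),(1,2),(0,1),(3,2))])
S=[(485,90),(620,30),(742,175),(600,240)]
P=np.array([onz(g,220+u/3.6,190+v/3.6,.024) for u,v in S]); print(P, P.mean(0))
E
```

```text
(np.float64(349.5625), np.float64(196.375), np.int64(348), np.int64(351), np.int64(189), np.int64(204)) (np.float64(287.5), np.float64(224.0), np.int64(285), np.int64(290), np.int64(220), np.int64(228))
bar top [0.6337126  0.05778372 0.154     ] [ 0.62810402 -0.0519346   0.154     ]
bar scene [ 0.62604968 -0.05471253  0.154     ] [0.63633337 0.06896344 0.154     ]
mid [0.63090831 0.00292456 0.154     ] yaw -2.926300643447695 0.1098615704837425
mid [0.63119153 0.00712545 0.154     ] yaw -4.753226301379087 0.12410277949189545
handle z.09 [0.48174871 0.01115175 0.09      ] [0.4809919  0.01113336 0.09      ] [0.48167097 0.01114287 0.09068097]
[[0.5323686  0.40793403 0.024     ]
 [0.5681043  0.27329907 0.024     ]
 [0.38702927 0.22203206 0.024     ]
 [0.34972075 0.35358136 0.024     ]] [0.45930573 0.31421163 0.024     ]
[0.13929685 0.18819265 0.13673749 0.19056351] [np.float64(16.572046838225027), np.float64(15.808184039482555), np.float64(104.86506390339069), np.float64(105.83379531958307)]
[[0.41453092 0.2235665  0.024     ]
 [0.36223641 0.35783663 0.024     ]
 [0.54751609 0.40788733 0.024     ]
 [0.59344623 0.27481556 0.024     ]] [0.47943241 0.3160265  0.024     ]
```

```bash
python3 -m pendant '[0.016,-0.034,-0.003,0,0,1.5,0, 0.032,-0.068,-0.006,0,0,3,0, 0.048,-0.102,-0.009,0,0,4.5,0, 0.064,-0.136,-0.012,0,0,6,0, 0.08,-0.17,-0.015,0,0,7.5,0, 0.096,-0.204,-0.018,0,0,9,0, 0.112,-0.238,-0.021,0,0,10.5,0, 0.128,-0.272,-0.024,0,0,12,0, 0.144,-0.306,-0.027,0,0,13.5,0, 0.16,-0.34,-0.03,0,0,15,0]' 12
```

```text
t: 1.18
tool_pos: [0.4016, 0.1803, 0.1841]
eef_rot: [-90.0, -0.0, -9.7]
contact_force: [0.6, -0.1, -0.3]
finger_gap: 1.0
```

```bash
python3 -m pendant '[0.013,-0.028,-0.006,0,0,1.1,0, 0.026,-0.056,-0.012,0,0,2.2,0, 0.039,-0.084,-0.018,0,0,3.3,0, 0.052,-0.112,-0.024,0,0,4.4,0, 0.065,-0.14,-0.03,0,0,5.5,0, 0.0775,-0.169,-0.036,0,0,6.7,0, 0.0775,-0.169,-0.04,0,0,6.7,0, 0.0775,-0.169,-0.042,0,0,6.7,0, 0.0775,-0.169,-0.044,0,0,6.7,0, 0.0775,-0.169,-0.044,0,0,6.7,0]'
python3 - <<'E'
from h import *
f=eyes.grab_frame("wrist"); g=eyes.grab_frame("top")
hp=np.array([.479,.0113,.083]); hi=np.array([.630,.0035,.154]); y=np.array([np.sin(np.radians(3)),np.cos(np.radians(3)),0])
P=[hp,hi+.059*y,hi-.059*y]
for F,n in((f,"w"),(g,"t")):
    im=F["img"][:,:,::-1].copy()
    for u,v in proj(F,P): cv2.drawMarker(im,(int(round(u)),int(round(v))),(255,0,255),0,8,1)
    print(proj(F,P).round(1).tolist())
    if n=="t": im=cv2.resize(im[120:240,280:420],None,fx=5,fy=5,interpolation=cv2.INTER_CUBIC)
    cv2.imwrite(f"pics/c_{n}.png",im)
print(arm.get_state()["tool_pos"])
E
```

```text
t: 2.02
tool_pos: [0.478, 0.0139, 0.1397]
eef_rot: [-90.0, 0.1, -3.1]
contact_force: [-0.6, 0.2, 0.0]
finger_gap: 1.003
[[310.4, 215.7], [404.7, 480.8], [215.9, 480.8]]
[[349.3, 197.4], [335.5, 144.4], [374.1, 147.4]]
[0.47839355 0.01399868 0.14019872]
```

View pics/c_w.png

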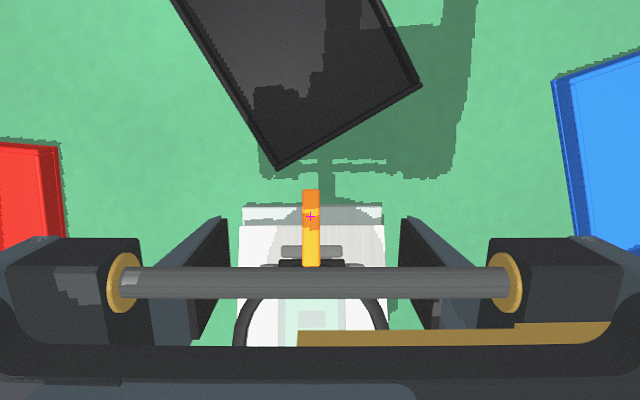

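View pics/c_t.png

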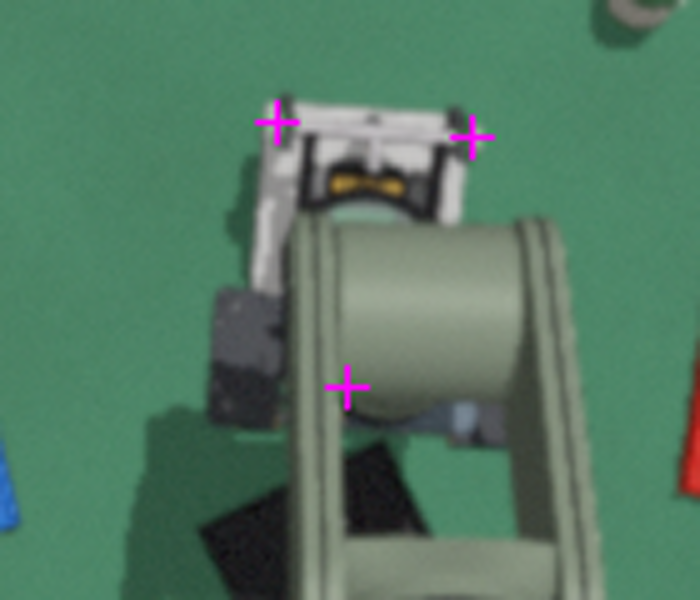

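```bash
python3 -m pendant '[0.001,-0.002,-0.018,0,0,0,0, 0.001,-0.002,-0.036,0,0,0,0, 0.001,-0.002,-0.054,0,0,0,0, 0.001,-0.002,-0.068,0,0,0,100, 0.001,-0.002,-0.074,0,0,0,180, 0.001,-0.002,-0.074,0,0,0,255, 0.001,-0.002,-0.074,0,0,0,255, 0.001,-0.002,-0.074,0,0,0,255, 0.001,-0.002,-0.074,0,0,0,255, 0.001,-0.002,-0.074,0,0,0,255]' 12
```

```text
t: 2.95
tool_pos: [0.4802, 0.011, 0.0668]
eef_rot: [-90.0, -0.1, -3.1]
contact_force: [0.3, -0.7, -0.1]
finger_gap: 0.522
```

```bash
python3 -m pendant '[0,0,0,0,0,0,255, 0,0,0,0,0,0,255, 0,0,0,0,0,0,255, 0,0,0,0,0,0,255, 0,0,0,0,0,0,255, 0,0,0,0,0,0,255, 0,0,0,0,0,0,255, 0,0,0,0,0,0,255, 0,0,0,0,0,0,255, 0,0,0,0,0,0,255]' 12
python3 - <<'E'
import numpy as np
for q in range(0,126,6):
    a=np.radians(205-q);b=np.radians(205);dx=.167*(np.cos(a)-np.cos(b));dz=.167*(np.sin(a)-np.sin(b));print(q,round(dx*.9986,3),round(-dx*.0523,3),round(dz,3))
E
```

```text
t: 3.78
tool_pos: [0.4797, 0.0115, 0.066]
eef_rot: [-90.0, 0.0, -3.1]
contact_force: [-0.0, 5.7, 0.0]
finger_gap: 0.132
0 0.0 -0.0 0.0
6 -0.007 0.0 0.016
12 -0.011 0.001 0.033
18 -0.014 0.001 0.05
24 -0.016 0.001 0.068
30 -0.015 0.001 0.085
36 -0.013 0.001 0.102
42 -0.008 0.0 0.119
48 -0.002 0.0 0.136
54 0.005 -0.0 0.152
60 0.015 -0.001 0.166
66 0.025 -0.001 0.18
72 0.037 -0.002 0.193
78 0.051 -0.003 0.204
84 0.065 -0.003 0.214
90 0.081 -0.004 0.222
96 0.097 -0.005 0.228
102 0.114 -0.006 0.233
108 0.131 -0.007 0.236
114 0.148 -0.008 0.238
120 0.166 -0.009 0.237
```

```bash
python3 -m pendant '[-0.007,0.001,0.016,0,0,0,255, -0.011,0.002,0.033,0,0,0,255, -0.014,0.002,0.05,0,0,0,255, -0.016,0.002,0.068,0,0,0,255, -0.015,0.002,0.085,0,0,0,255, -0.013,0.002,0.102,0,0,0,255, -0.008,0.001,0.119,0,0,0,255, -0.002,0.001,0.136,0,0,0,255, 0.005,0.001,0.152,0,0,0,255, 0.015,0,0.166,0,0,0,255]' 12
python3 - <<'E'
from h import *
f=eyes.grab_frame("wrist"); g=eyes.grab_frame("scene")
cv2.imwrite("pics/d_w.png",f["img"][:,:,::-1]); crop(g,220,150,380,310,4,"pics/d_s.png")
E
```

```text
t: 4.62
tool_pos: [0.4924, 0.0109, 0.2323]
eef_rot: [-90.0, 0.3, -3.1]
contact_force: [-3.2, 3.1, -0.3]
finger_gap: 0.131
```

View pics/d_s.png

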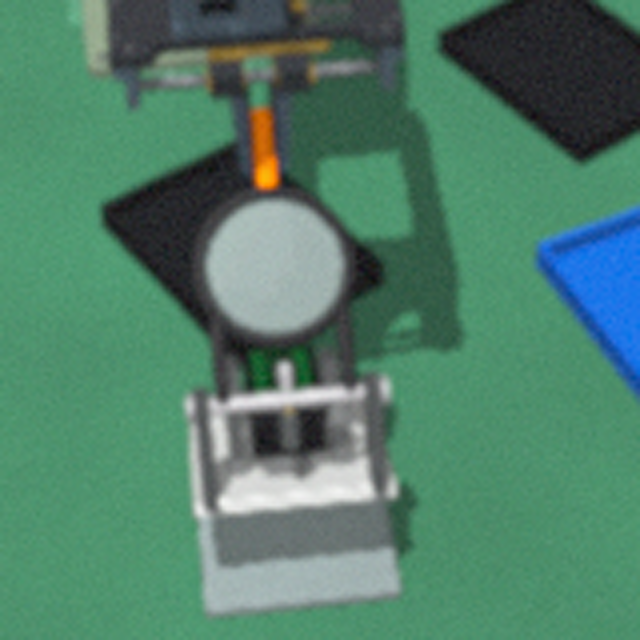

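View pics/d_w.png

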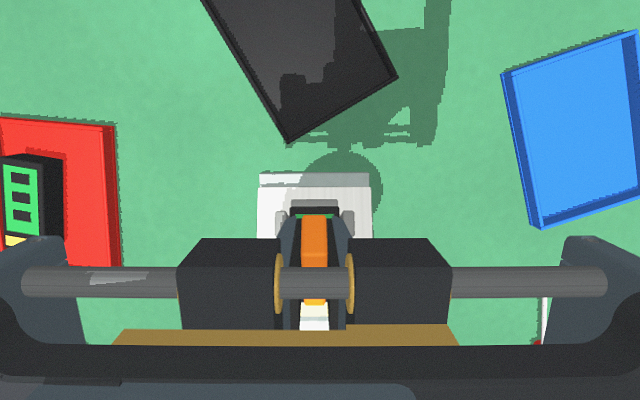

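```bash
python3 -m pendant '[0.01,0,0.014,0,0,0,255, 0.022,-0.001,0.027,0,0,0,255, 0.036,-0.002,0.038,0,0,0,255, 0.05,-0.002,0.048,0,0,0,255, 0.066,-0.003,0.056,0,0,0,255, 0.082,-0.004,0.062,0,0,0,255, 0.099,-0.005,0.067,0,0,0,255, 0.099,-0.005,0.067,0,0,0,255, 0.099,-0.005,0.067,0,0,0,120, 0.099,-0.005,0.067,0,0,0,120]' 12
python3 - <<'E'
from h import *
g=eyes.grab_frame("scene")
crop(g,220,150,380,310,4,"pics/e_s.png")
E
```

```text
t: 5.55
tool_pos: [0.5936, 0.0053, 0.2986]
eef_rot: [-90.1, 0.0, -3.1]
contact_force: [1.0, 0.5, -0.4]
finger_gap: 0.245
```

View pics/e_s.png

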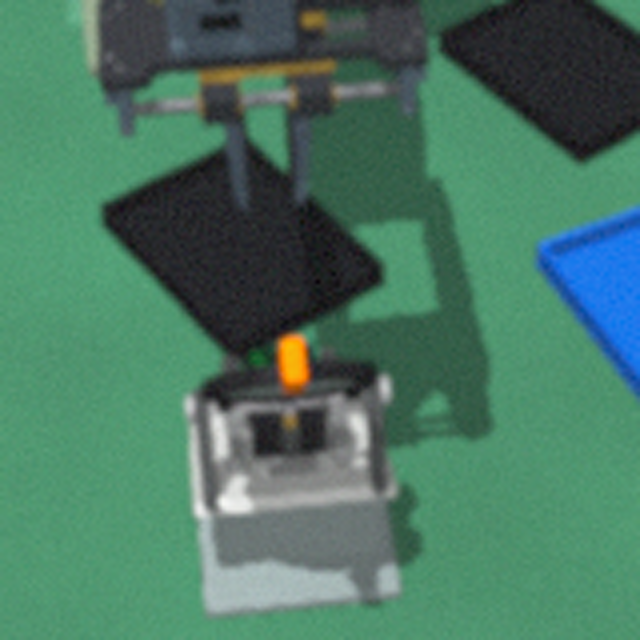

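```bash
python3 - <<'E'
from h import *
f=eyes.grab_frame("wrist");cv2.imwrite("pics/f_w.png",f["img"][:,:,::-1]); np.savez("wf.npz",**f); print(f["extrinsics"].round(3).tolist())
g=eyes.grab_frame("top"); np.savez("tf.npz",**g)
crop(g,290,110,410,210,6,"pics/f_t.png")
E
```

```text
[[0.054, -0.965, -0.257, 0.521], [0.999, 0.052, 0.015, 0.009], [-0.001, -0.258, 0.966, 0.468], [0.0, 0.0, 0.0, 1.0]]
```

View pics/f_w.png

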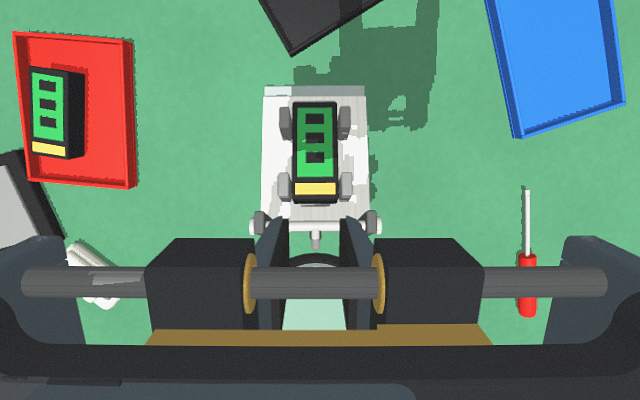

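View pics/f_t.png

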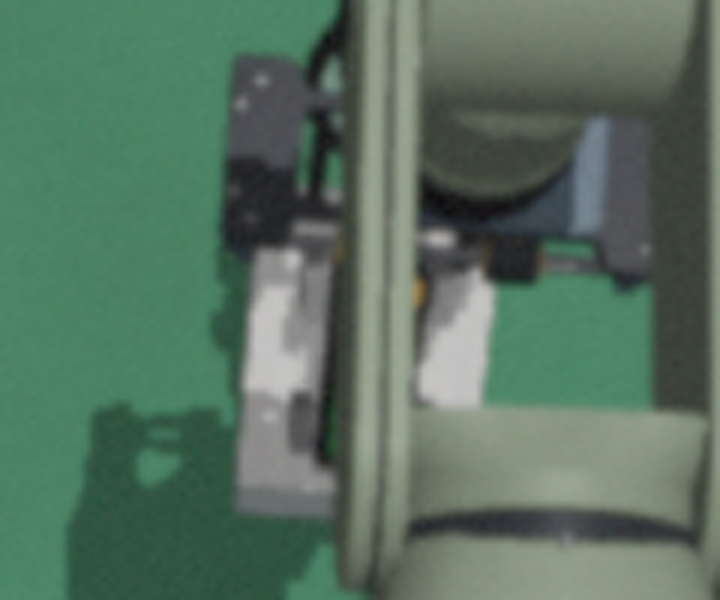

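```bash
python3 - <<'E'
from h import *
f=dict(np.load("wf.npz"))
crop(f,240,70,390,230,5,"pics/g.png")
E
```

```text
(no output)
```

View pics/g.png

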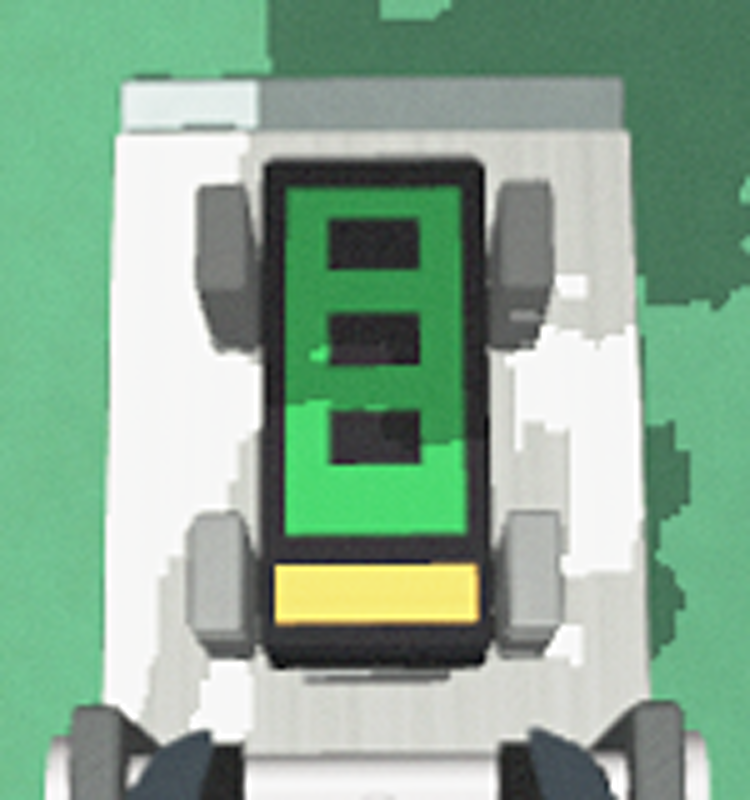

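```bash
python3 - <<'E'
from h import *
from scipy.optimize import least_squares
from scipy.spatial.transform import Rotation as R
f=dict(np.load("wf.npz")); 
uv=np.array([(264,163),(483,160),(491,633),(265,634)])/5+[240,70]
L,W=.055,.025
# low end image-left: image right = +y? 
C=np.array([[-L,-W,.034],[-L,W,.034],[L,W,.034],[L,-W,.034]])
def pts(p,C): return R.from_euler("xyz",[0,p[4] if len(p)>4 else -25,p[3]],degrees=True).apply(C)+p[:3]
for n in (4,5):
    s=least_squares(lambda p:(proj(f,pts(p,C))-uv).ravel(),[.52,0,.06,-3]+([-25] if n==5 else []),x_scale=[.01,.01,.01,1]+([1] if n==5 else []))
    print(s.x.round(4),s.fun.round(2).tolist())
    p=s.x
    hi=np.array([.630,.0035,.154]); d=R.from_euler("xyz",[0,-25,p[3]],degrees=True).inv().apply(hi-p[:3]); print("hinge in module frame",d)
    print(proj(f,pts(p,np.array([[L,W,0],[L,-W,0]])))*5-[1200,350], "expect (485,662),(270,662)")
for z in(.154,): print("bar",onz(f,240+56/5,70+770/5,z),onz(f,240+700/5,70+770/5,z))
# plate corners
print([proj(f,[0,0,0])])
E
```

```text
[ 0.5804  0.0073  0.0546 -2.5636] [0.13, -0.02, -0.12, 0.14, 0.35, -0.17, -0.36, 0.05]
hinge in module frame [ 0.08710792 -0.00162248  0.0690786 ]
[[483.28135222 657.72822034]
 [272.67678885 659.6320531 ]] expect (485,662),(270,662)
[ 5.80000e-01  7.40000e-03  5.11000e-02 -2.56060e+00 -2.31707e+01] [0.2, -0.11, -0.19, 0.05, 0.06, -0.08, -0.07, 0.14]
hinge in module frame [ 0.08892255 -0.00163047  0.07203784]
[[481.97276057 653.36960057]
 [273.9140996  655.26262975]] expect (485,662),(270,662)
bar [ 0.62799165 -0.05784952  0.154     ] [0.6347671  0.06737015 0.154     ]
[array([[ 278.50503686, -393.38099253]])]
```

```bash
python3 - <<'E'
from h import *
f=dict(np.load("wf.npz")); g=eyes.grab_frame("scene")
P=tri((f,315.4,202.4),(g,292.5,263.75)); print(P, proj(f,P),proj(g,P))
# hinge bar mid both
print("bar",tri((f,240+378/5,70+775/5),(g,220+288/4,150+397/4)))
from scipy.spatial.transform import Rotation as R
m=R.from_euler("xyz",[0,-25,-2.6],degrees=True)
print("module origin from it",P-m.apply([.055,0,0]))
for o in([.5804,.0073,.0546],[.58,.0073,.063],[.58,.0073,.071]):
    print(o,proj(g,m.apply(np.array([[.055,.025,0],[.055,-.025,0],[.055,.025,.034],[.055,-.025,.034]]))+o).round(1).tolist())
im=g["img"]; crop(g,240,215,340,305,7,"pics/h.png")
E
```

```text
[0.62736161 0.00502086 0.09066675] [[315.42096268 202.40056133]] [[292.49076927 263.75073963]]
bar [0.63259083 0.00511091 0.15349377]
module origin from it [0.577566   0.00728206 0.06742275]
[0.5804, 0.0073, 0.0546] [[302.3, 266.8], [283.3, 268.7], [301.4, 255.0], [282.3, 256.8]]
[0.58, 0.0073, 0.063] [[302.2, 264.6], [283.1, 266.5], [301.3, 252.7], [282.1, 254.6]]
[0.58, 0.0073, 0.071] [[302.2, 262.6], [283.0, 264.5], [301.3, 250.7], [281.9, 252.6]]
```

View pics/h.png

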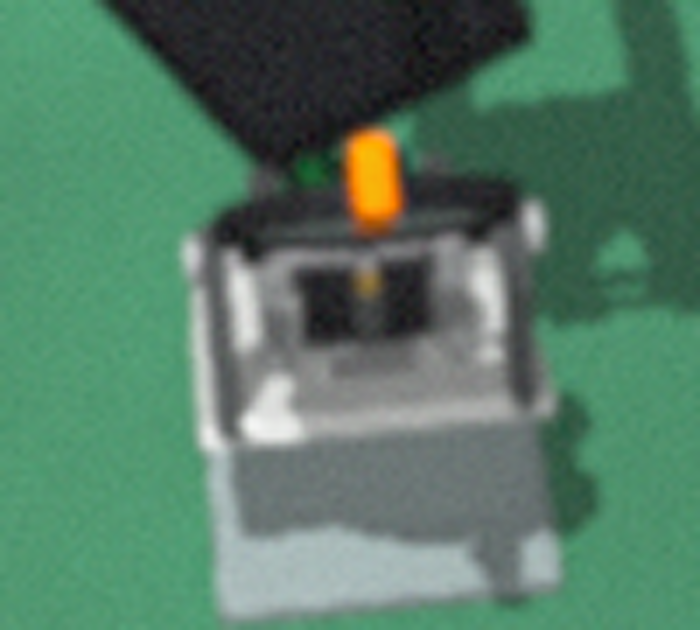

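```bash
python3 -m pendant '[-0.02,0,-0.005,-0.3,-6,0,0, -0.04,0.001,-0.02,-0.5,-12,0,0, -0.055,0.002,-0.045,-0.8,-18,0,0, -0.063,0.003,-0.075,-1.1,-24,0,0, -0.063,0.004,-0.1,-1.1,-25,0,0, -0.063,0.004,-0.12,-1.1,-25,0,0, -0.063,0.004,-0.126,-1.1,-25,0,0, -0.063,0.004,-0.126,-1.1,-25,0,0, -0.063,0.004,-0.126,-1.1,-25,0,0, -0.063,0.004,-0.126,-1.1,-25,0,0]'
python3 - <<'E'
from h import *
from scipy.spatial.transform import Rotation as R
f=eyes.grab_frame("wrist"); g=eyes.grab_frame("scene")
s=arm.get_state(); print(s["tool_pos"],s["eef_rot"],s["contact_force"],s["finger_gap"])
Rt=R.from_euler("xyz",s["eef_rot"],degrees=True); print(Rt.as_matrix().round(3))
m=R.from_euler("xyz",[0,-25,-2.6],degrees=True)
o=np.array([.579,.0073,.070]); C=[[a*.055,b*.025,.034] for a in(-1,1) for b in(-1,1)]
im=f["img"][:,:,::-1].copy()
for u,v in proj(f,m.apply(C)+o): cv2.drawMarker(im,(int(round(u)),int(round(v))),(255,0,255),0,8,1)
cv2.imwrite("pics/i_w.png",im); print(proj(f,m.apply(C)+o).round(1).tolist())
im=g["img"][:,:,::-1].copy()
u,v=proj(g,[.726,-.0015,.291])[0]; cv2.drawMarker(im,(int(round(u)),int(round(v))),(255,0,255),0,8,1)
cv2.imwrite("pics/i_s.png",cv2.resize(im[190:330,220:380],None,fx=4,fy=4)); np.savez("wf2.npz",**f)
E
```

```text
t: 6.58
tool_pos: [0.5327, 0.0099, 0.175]
eef_rot: [-89.7, -25.2, -3.2]
contact_force: [-0.3, -0.2, 0.8]
finger_gap: 0.998
[0.53228243 0.00993745 0.17471571] [-89.71429965 -25.20562421  -3.16890489] [1.09668876 0.34264637 0.90144156] 1.0005857383325438
[[ 0.903  0.425  0.053]
 [-0.05  -0.019  0.999]
 [ 0.426 -0.905  0.005]]
[[277.7, 128.3], [347.1, 127.7], [282.7, 267.4], [344.8, 266.9]]
```

View pics/i_w.png

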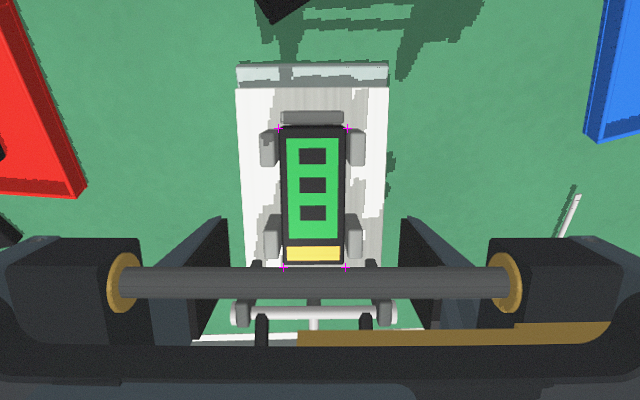

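View pics/i_s.png

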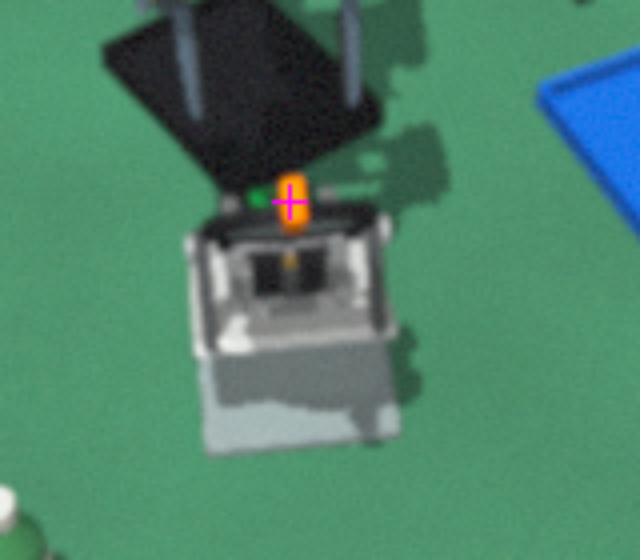

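```bash
python3 -m pendant '[0.005,0,-0.016,0,0,0,0, 0.011,-0.001,-0.032,0,0,0,0, 0.017,-0.001,-0.048,0,0,0,0, 0.024,-0.001,-0.062,0,0,0,0, 0.03,-0.002,-0.0755,0,0,0,0, 0.033,-0.002,-0.083,0,0,0,0, 0.036,-0.002,-0.089,0,0,0,0, 0.039,-0.002,-0.0955,0,0,0,0, 0.0425,-0.002,-0.1025,0,0,0,0, 0.0425,-0.002,-0.1025,0,0,0,0]' 30
python3 - <<'E'
from h import *
f=eyes.grab_frame("wrist"); cv2.imwrite("pics/j_w.png",f["img"][:,:,::-1]); print(arm.get_state()["tool_pos"])
E
```

```text
t: 7.52
tool_pos: [0.5734, 0.008, 0.0696]
eef_rot: [-89.7, -25.0, -3.2]
contact_force: [0.1, -0.3, -0.9]
finger_gap: 1.001
[0.5732307  0.00801423 0.07011463]
```

View pics/j_w.png

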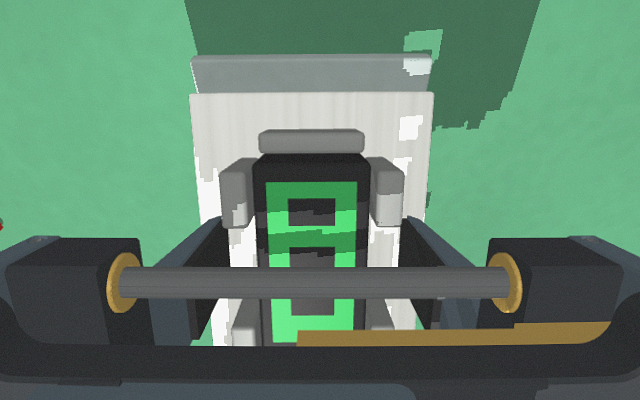

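```bash
python3 -m pendant '[0.002,0,0.001,0,0,0,80, 0.002,0,0.001,0,0,0,120, 0.002,0,0.001,0,0,0,255, 0.002,0,0.001,0,0,0,255, 0.002,0,0.001,0,0,0,255, 0.002,0,0.001,0,0,0,255, 0.002,0,0.001,0,0,0,255, 0.002,0,0.001,0,0,0,255, 0.002,0,0.001,0,0,0,255, 0.002,0,0.001,0,0,0,255]' 30
```

```text
t: 8.4
tool_pos: [0.575, 0.008, 0.0715]
eef_rot: [-89.7, -25.0, -3.1]
contact_force: [-2.3, -0.5, 3.2]
finger_gap: 0.545
```

```bash
python3 -m pendant '[-0.002,0,0.005,0,0,0,255, -0.005,0,0.012,0,0,0,255, -0.01,0,0.021,0,0,0,255, -0.015,0.001,0.032,0,0,0,255, -0.021,0.001,0.045,0,0,0,255, -0.028,0.001,0.06,0,0,0,255, -0.036,0.001,0.077,0,0,0,255, -0.044,0.002,0.094,0,0,0,255, -0.052,0.002,0.111,0,0,0,255, -0.06,0.002,0.128,0,0,0,255]' 30
python3 - <<'E'
from h import *
f=eyes.grab_frame("wrist"); cv2.imwrite("pics/k_w.png",f["img"][:,:,::-1]); g=eyes.grab_frame("top"); crop(g,220,120,400,240,4,"pics/k_t.png"); np.savez("tk.npz",**g)
E
```

```text
t: 9.23
tool_pos: [0.5137, 0.0101, 0.2006]
eef_rot: [-89.7, -25.0, -3.2]
contact_force: [0.3, 0.3, -3.3]
finger_gap: 0.544
```

View pics/k_w.png

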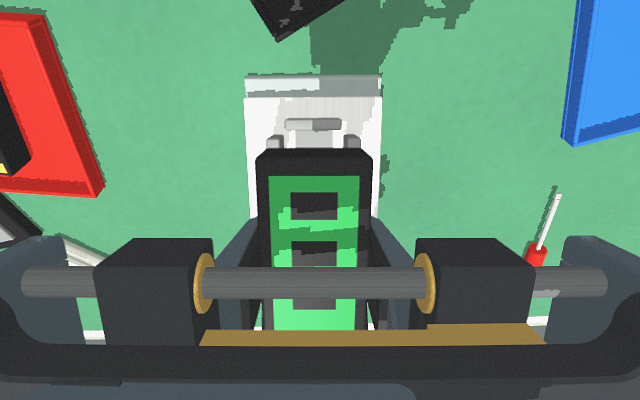

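View pics/k_t.png

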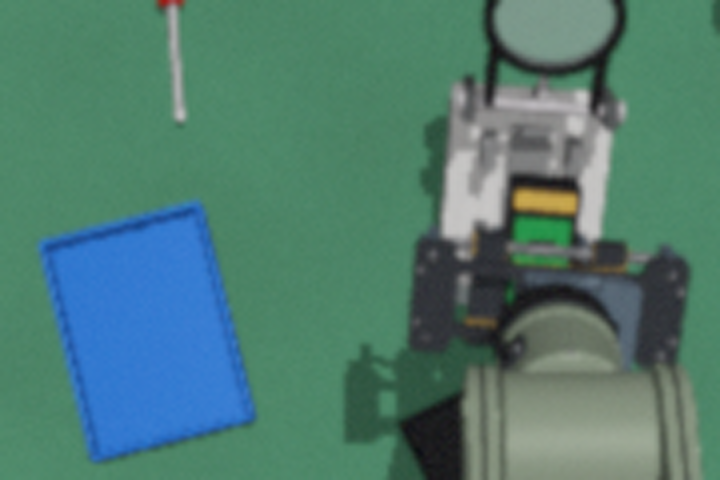

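```bash
python3 -m pendant '[-0.004,0.01,0.005,0.2,5,0,255, -0.008,0.03,0.01,0.4,10,0,255, -0.012,0.05,0.015,0.7,15,0,255, -0.016,0.074,0.02,0.9,20,0,255, -0.02,0.098,0.02,1.1,25,0,255, -0.024,0.122,0.02,1.1,25,0,255, -0.028,0.146,0.02,1.1,25,0,255, -0.032,0.17,0.02,1.1,25,0,255, -0.036,0.194,0.02,1.1,25,0,255, -0.04,0.218,0.02,1.1,25,0,255]' 30
```

```text
t: 10.17
tool_pos: [0.4749, 0.2292, 0.2183]
eef_rot: [-90.0, 0.0, -3.1]
contact_force: [0.7, -0.6, -2.7]
finger_gap: 0.545
```

```bash
python3 -m pendant '[-0.003,0.014,-0.005,0,0,3,255, -0.006,0.03,-0.012,0,0,6,255, -0.009,0.046,-0.022,0,0,9,255, -0.012,0.06,-0.034,0,0,12,255, -0.015,0.074,-0.048,0,0,15,255, -0.016,0.085,-0.064,0,0,19,255, -0.016,0.085,-0.08,0,0,19,255, -0.016,0.085,-0.09,0,0,19,255, -0.016,0.085,-0.095,0,0,19,255, -0.016,0.085,-0.095,0,0,19,255]' 30
python3 - <<'E'
from h import *
f=eyes.grab_frame("wrist"); cv2.imwrite("pics/l_w.png",f["img"][:,:,::-1]); g=eyes.grab_frame("scene"); crop(g,320,130,460,270,5,"pics/l_s.png"); np.savez("wl.npz",**f)
g=eyes.grab_frame("top"); crop(g,200,140,320,250,5,"pics/l_t.png");print(arm.get_state()["tool_pos"])
E
```

```text
t: 11.0
tool_pos: [0.4586, 0.3123, 0.1229]
eef_rot: [-90.0, 0.2, 15.9]
contact_force: [-0.2, -0.0, -2.7]
finger_gap: 0.549
[0.45989671 0.31306286 0.12525669]
```

View pics/l_w.png

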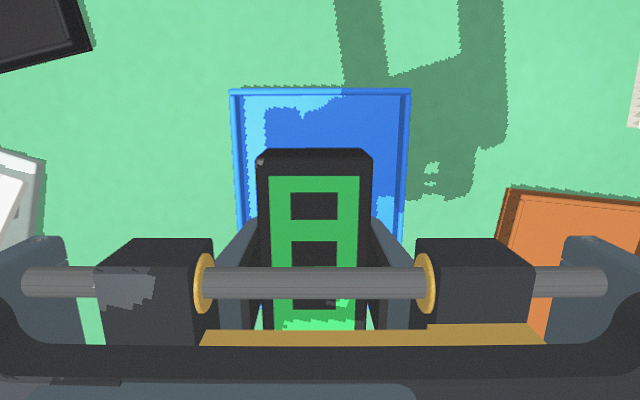

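View pics/l_s.png

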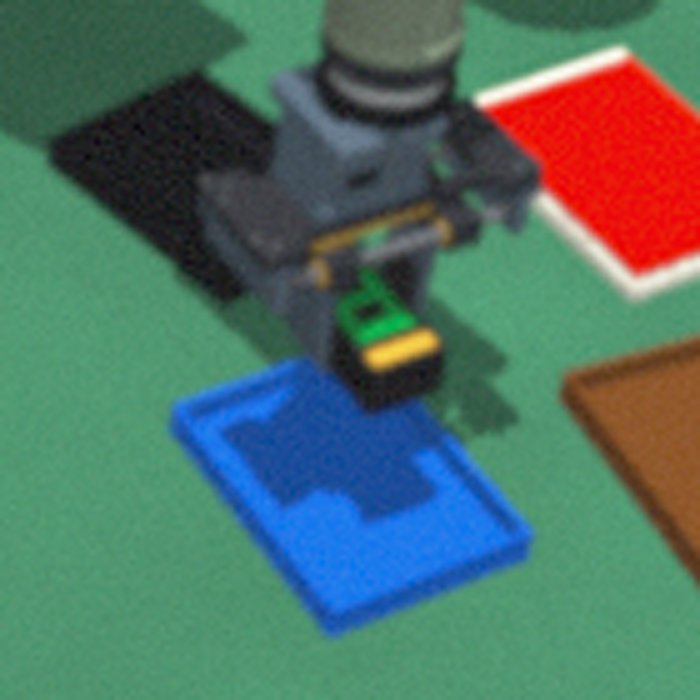

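View pics/l_t.png

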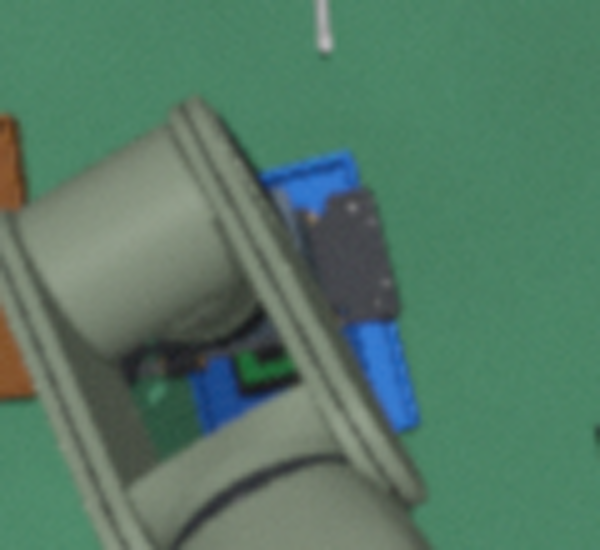

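```bash
python3 - <<'E'
from h import *
f=dict(np.load("wl.npz")); a=onz(f,230,90,.024);b=onz(f,411,90,.024); m=(a+b)/2; d=a-b
yaw=np.degrees(np.arctan2(d[0],-d[1])); x=np.array([np.cos(np.radians(yaw)),np.sin(np.radians(yaw)),0])
print(a,b,np.linalg.norm(d),yaw,"centre",m+.095*x)
E
```

```text
[0.39427435 0.22786632 0.024     ] [0.35679546 0.35935171 0.024     ] 0.13672262098011936 15.909788067193245 centre [0.46689588 0.31965075 0.024     ]
```

```bash
python3 -m pendant '[0.002,0.002,-0.01,0,0,0,255, 0.004,0.004,-0.022,0,0,0,255, 0.004,0.004,-0.036,0,0,0,255, 0.004,0.004,-0.05,0,0,0,255, 0.004,0.004,-0.063,0,0,0,255, 0.004,0.004,-0.075,0,0,0,255, 0.004,0.004,-0.085,0,0,0,255, 0.004,0.004,-0.093,0,0,0,255, 0.004,0.004,-0.098,0,0,0,255, 0.004,0.004,-0.1,0,0,0,255]' 30
python3 -m pendant '[0,0,-0.001,0,0,0,255, 0,0,-0.002,0,0,0,255, 0,0,-0.003,0,0,0,255, 0,0,-0.004,0,0,0,255, 0,0,-0.005,0,0,0,255, 0,0,-0.006,0,0,0,255, 0,0,-0.007,0,0,0,255, 0,0,-0.008,0,0,0,255, 0,0,-0.009,0,0,0,255, 0,0,-0.01,0,0,0,255]'
```

```text
t: 11.98
tool_pos: [0.4629, 0.3168, 0.0235]
eef_rot: [-90.0, 0.1, 15.9]
contact_force: [-0.4, 0.4, -3.5]
finger_gap: 0.547
t: 12.82
tool_pos: [0.4632, 0.317, 0.0144]
eef_rot: [-90.0, 0.0, 15.9]
contact_force: [1.1, -0.1, -3.2]
finger_gap: 0.547
```

Not in contact yet; creep on in 0.5 mm rows.

```bash
python3 -m pendant '[0,0,-0.0005,0,0,0,255, 0,0,-0.001,0,0,0,255, 0,0,-0.0015,0,0,0,255, 0,0,-0.002,0,0,0,255, 0,0,-0.0025,0,0,0,255, 0,0,-0.003,0,0,0,255, 0,0,-0.0035,0,0,0,255, 0,0,-0.004,0,0,0,255, 0,0,-0.004,0,0,0,255, 0,0,-0.004,0,0,0,255]'
python3 - <<'E'
from h import *
f=eyes.grab_frame("scene"); crop(f,320,130,460,270,5,"pics/m_s.png"); s=arm.get_state();print(s["contact_force"],s["moment"],s["tool_pos"])
E
```

```text
t: 13.65
tool_pos: [0.4632, 0.317, 0.0105]
eef_rot: [-90.0, -0.0, 15.9]
contact_force: [0.3, -0.0, -2.9]
finger_gap: 0.543
[ 0.20340081  0.47969299 -2.63255356] [ 0.08378117 -0.0503144   0.03798432] [0.46318874 0.31701591 0.01049227]
```

View pics/m_s.png

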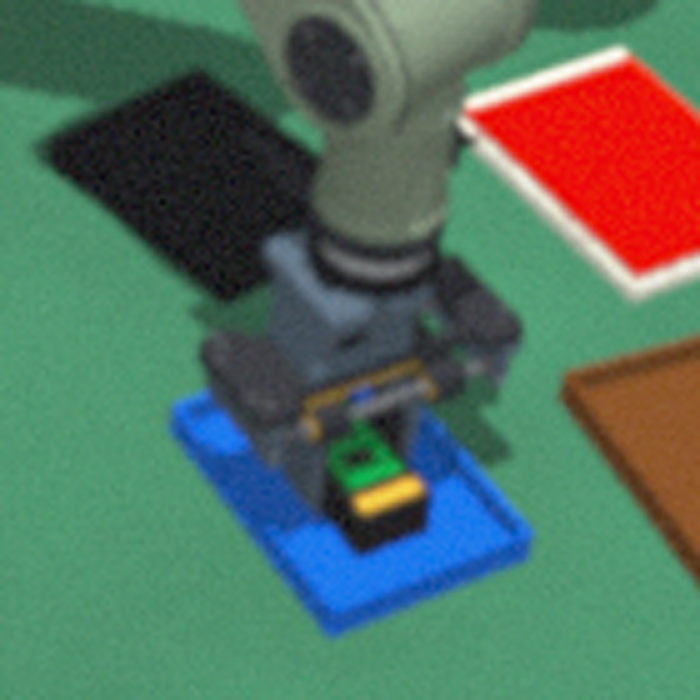

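```bash
python3 -m pendant '[0,0,-0.0004,0,0,0,255, 0,0,-0.0008,0,0,0,255, 0,0,-0.0012,0,0,0,255, 0,0,-0.0016,0,0,0,255, 0,0,-0.002,0,0,0,255, 0,0,-0.0022,0,0,0,255, 0,0,-0.0024,0,0,0,255, 0,0,-0.0026,0,0,0,255, 0,0,-0.0026,0,0,0,255, 0,0,-0.0026,0,0,0,255]'
python3 - <<'E'
from h import *
s=arm.get_state();print(s["contact_force"],s["moment"],s["tool_pos"])
E
```

```text
t: 14.53
tool_pos: [0.4632, 0.317, 0.009]
eef_rot: [-90.0, -0.0, 15.9]
contact_force: [-2.4, -2.5, 7.1]
finger_gap: 0.546
[-2.42128685 -2.54729079  7.05118651] [-0.08757602  0.44353753 -0.00449452] [0.46317594 0.31700523 0.00897955]
```

```bash
python3 -m pendant '[0,0,0,0,0,0,118, 0,0,0,0,0,0,114, 0,0,0,0,0,0,110, 0,0,0,0,0,0,105, 0,0,0,0,0,0,95, 0,0,0,0,0,0,85, 0,0,0,0,0,0,75, 0,0,0,0,0,0,65, 0,0,0,0,0,0,65, 0,0,0,0,0,0,65]' 5
python3 - <<'E'
from h import *
f=eyes.grab_frame("wrist"); cv2.imwrite("pics/n_w.png",f["img"][:,:,::-1])
E
```

```text
t: 15.37
tool_pos: [0.4632, 0.317, 0.0078]
eef_rot: [-90.0, 0.0, 15.9]
contact_force: [-0.1, 1.1, -0.0]
finger_gap: 0.748
```

View pics/n_w.png

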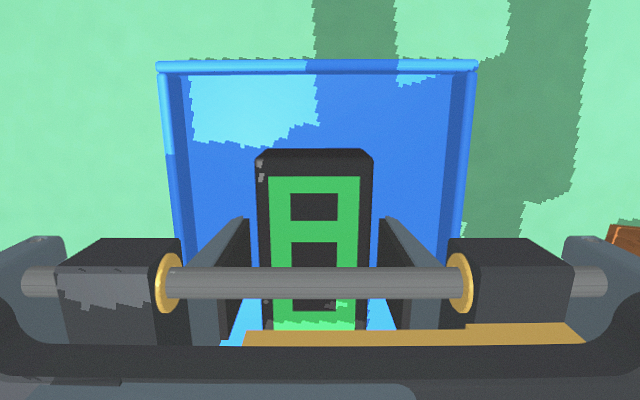

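Released cleanly (module at cols 256–372 with clear gaps to the fingers either side). Retreat straight up.

```bash
python3 -m pendant '[0,0,0.006,0,0,0,65, 0,0,0.018,0,0,0,65, 0,0,0.035,0,0,0,65, 0,0,0.06,0,0,0,65, 0,0,0.09,0,0,0,65, 0,0,0.12,0,0,0,65, -0.025,0.02,0.15,0,0,0,65, -0.055,0.04,0.18,0,0,0,65, -0.085,0.06,0.2,0,0,0,65, -0.115,0.08,0.2,0,0,0,65]'
python3 -m pendant '[-0.03,0.015,0,0,0,0,65, -0.06,0.03,0,0,0,0,65, -0.09,0.045,0,0,0,0,65, -0.09,0.06,0,0,0,0,65, -0.09,0.075,0,0,0,0,65, -0.09,0.09,0,0,0,0,65, -0.09,0.09,0,0,0,0,65, -0.09,0.09,0,0,0,0,65, -0.09,0.09,0,0,0,0,65, -0.09,0.09,0,0,0,0,65]'
python3 - <<'E'
from h import *
f=eyes.grab_frame("top"); cv2.imwrite("pics/o_t.png",f["img"][:,:,::-1]); g=eyes.grab_frame("scene");cv2.imwrite("pics/o_s.png",g["img"][:,:,::-1]);crop(g,220,170,440,310,3.6,"pics/o_sc.png")
E
```

```text
t: 16.25
tool_pos: [0.3496, 0.3986, 0.2127]
eef_rot: [-89.7, -0.5, 15.8]
contact_force: [1.1, 1.2, -0.2]
finger_gap: 0.744
t: 17.08
tool_pos: [0.2586, 0.4858, 0.2079]
eef_rot: [-90.0, 0.0, 15.9]
contact_force: [1.0, 0.1, 0.2]
finger_gap: 0.745
```

View pics/o_t.png

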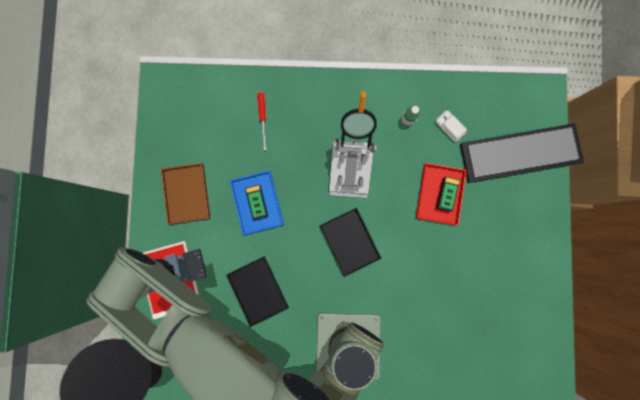

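View pics/o_sc.png

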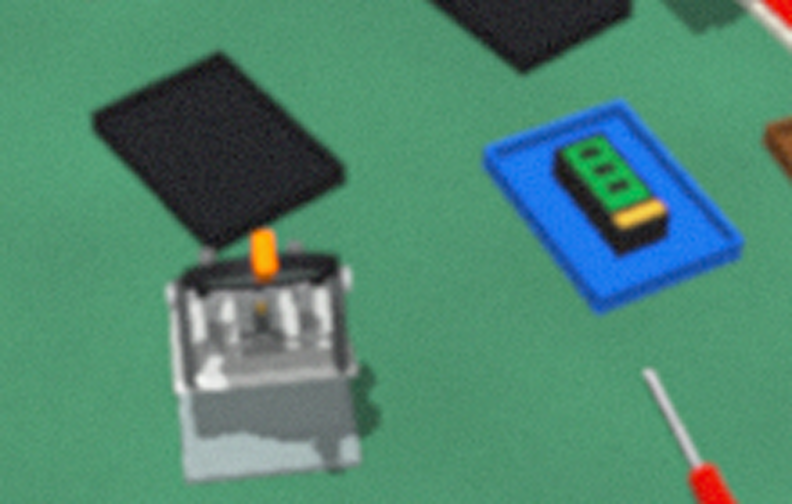

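The module lies flat, green face up, in the middle of the blue tray, around (258,203) in the top view. The magnifier is raised, with its handle at (363,100). The other objects are where they started.

```bash
python3 -c "
from bench import arm
print(arm.job_done())"
```

```text
the job is handed in; nothing more can be done
None
```

I flipped the magnifier up by its handle until it sprang over to its raised stop. Then I lifted the module square out of the cradle and lowered it onto the floor of the blue tray, and handed the job in at about 17 s of the 56 s allowed.

**Magnifier:** after release, the handle sat where it should at 2.62 rad in the scene camera. It was still raised in the last pictures.

**Module:** it touched the floor with about 7 N on the wrist before I opened the fingers. The last top and scene pictures show it flat, green face up, near the middle of the tray. I judged level and height from these pictures and the contact force, not from a pose measurement.

**Everything else:** the reject module, mouse, screwdriver and bottle look unmoved in the top view. The arm stands clear of everything, and the wrist force is about 1 N.

**A disagreement:** my first wrist-camera estimate put the module about 15 mm lower than the scene camera and the given dimensions did. I used the higher figure, and the grasp went in without contact.

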